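# Build up two gearbox shafts in order

### The job

Build up the two upright gearbox shafts on the bench. On the shaft with the blue base put the large dark gear first, then the yellow spacer, then the medium silver gear on top; on the shaft with the red base put the copper pinion first, then the blue-sealed bearing. Lower each part right down until it sits flat on the one below rather than letting it drop down the shaft, and leave both stacks at rest.

Things in the scene. Friction and masses are not known exactly. Their poses are not given: they have to be found in the camera images.
- large_gear_c (a point): Large dark steel gear: flat toothed ring, 64 mm outside diameter over the teeth (62 mm effective for gripping), 18 mm thick, about 0.36 kg, with a plain round through-bore 22 mm in diameter; it lies flat on the bench, bore upright, and either face may go down; round, so it can be gripped across its outside at any yaw. The point is its centre, on the bore axis half-way up; z is the bore axis.
- spacer_c (a point): Yellow nylon spacer: smooth sleeve 36 mm outside diameter, 24 mm tall, light (about 40 g), with a plain round through-bore 22 mm in diameter; it lies flat on the bench, bore upright, and either face may go down; round, so it can be gripped across its outside at any yaw. The point is its centre, on the bore axis half-way up; z is the bore axis.
- medium_gear_c (a point): Medium bright silver gear: toothed ring, 52 mm outside diameter over the teeth (50 mm effective for gripping), 20 mm thick, about 0.22 kg, with a plain round through-bore 22 mm in diameter; it lies flat on the bench, bore upright, and either face may go down; round, so it can be gripped across its outside at any yaw. The point is its centre, on the bore axis half-way up; z is the bore axis.
- pinion_c (a point): Copper-coloured pinion: small toothed ring, 40 mm outside diameter over the teeth (38 mm effective for gripping), 28 mm tall, about 0.17 kg, with a plain round through-bore 22 mm in diameter; it lies flat on the bench, bore upright, and either face may go down; round, so it can be gripped across its outside at any yaw. The point is its centre, on the bore axis half-way up; z is the bore axis.
- bearing_c (a point): Bearing: steel ring with a bright blue seal on both faces, 56 mm outside diameter, 16 mm thick, about 0.18 kg, with a plain round through-bore 22 mm in diameter; it lies flat on the bench, bore upright, and either face may go down; round, so it can be gripped across its outside at any yaw. The point is its centre, on the bore axis half-way up; z is the bore axis.
- blue_shaft_seat (a point): Fixed upright steel shaft, 16 mm in diameter, on a round blue base plate 90 mm in diameter and 12 mm thick. The point is on the shaft's axis at the top face of the base plate (12 mm above the bench), where the first part seats; z up along the shaft. The shaft's tip is 72 mm above the point; its last 12 mm taper to 6 mm in diameter.
- red_shaft_seat (a point): Fixed upright steel shaft, 16 mm in diameter, on a round red base plate 90 mm in diameter and 12 mm thick. The point is on the shaft's axis at the top face of the base plate (12 mm above the bench), where the first part seats; z up along the shaft. The shaft's tip is 54 mm above the point; its last 12 mm taper to 6 mm in diameter.
There are look-alikes about, which are no part of the job. What is meant by the part that bears large_gear_c is not pink, and is the smaller of those in its own colour.

How it is judged:
By the outcome, as a careful person would: the job done as asked, in the order asked, and still so for the second after the job is handed in, with the robot touching nothing.
It also fails if it takes over 128 s, if anything falls off the work surface, if the arm or the gripper's body presses on something with over 40 N, if the wrist force passes 120 N, or if a joint passes its speed limit or range.

### The arm

A 6-joint arm with a two-finger parallel gripper is mounted at the origin on the work surface. World frame = base frame: x ahead of the robot, y to its left, z up, the work surface at z = 0. Lengths are in m, angles in rad, forces in N, time in s.
With the tool pointing down it reaches from about 0.35 to 0.975 m from the base axis. Payload 4.9 kg.
Tool frame: the origin (TCP) lies at the very end of the fingers, on their centre line; the grasp point (between the pads) lies 19 mm behind it; x points along the fingers, y is the direction in which the jaws open and shut, and the axes are right-handed (so a half turn about x gives the same grasp; the last joint's range is limited). The gripper opens to 85 mm and grips with 20 to 120 N. Pads are 22 mm wide; open, the fingers measure 114 mm over their backs; the gripper's body (76 mm by 85 mm) begins 54 mm behind the grasp point. The pads swing forward as they close: fully open they stand 13 mm farther back than shut.
Start: joints at [-1.329, 0.053, 1.613, -0, 1.476, -0.119], TCP at [0.221, -0.585, 0.231] pointing down, gripper open.
Joint ranges: [-3.01, 3.01], [-1.01, 2.22], [0.06, 2.58], [-1.02, 4.17], [0.09, 2.62], [-3.14, 3.14]. Speed limits (rad/s): [2.57, 2.57, 3.14, 3.14, 3.14, 3.14].

### API

Orientations are given as a unit quaternion [w, x, y, z].
In Python, from plant import manip gives the robot as it stands.
- The arm moves only by the tool play_rows, never from a script. Its argument "plan" is a list of rows, each a list of 5 numbers: the shift along the tool's x, y, z in mm, then the turn about the tool's x in rad, then the closure, from -1 (fully open) to 1 (shut). A call has 1 to 8 rows; each row is the pose to reach, as a shift and turn from the pose commanded when the call began, along the tool's axes at that moment; what a row does not reach only later rows make up. A row lasts 1/8 s, in which the tool goes at most 62.5 mm and 10.7 degrees, less where a joint would pass 70% of its speed; a pose out of reach is approached as far as the arm can. A call with a gripper value outside its range is refused whole. The fingers move at their own pace and stop on an object; the grip force is fixed at half the most. Time passes only in rows, so rows that repeat a pose let the fingers close. It gives the time, the measured TCP pose, the force and the opening at its end, in the units of the state.
- manip.state(): the state, without advancing time (a new reading comes with each control period).
- manip.grab_frame(name): name is "scene" or "side" or "wrist"; returns a dict with "img" (384x512x3 uint8, red, green, blue), "range_z" (384x512 float32, m along the optical axis (not along the pixel's ray), 0 where there is no reading), "fx", "fy", "cx", "cy" (pixels), "origin" and "rotation" of the camera in the world. Camera axes: x right, y up, looking along -z (the intrinsics and any distortion apply to the point x, -y, -z); pixel columns grow to the right and rows downward; lengths in m; the calibration is good to about 2 mm. A picture is of the moment at which its call begins.
- manip.job_done(): hands the job in, once; it reports no verdict.
The state is a dict: "time": time; "joint_pos": joint angles; "joint_vel": joint speeds; "joint_efforts": joint torques, N m; "tool_pos": TCP position; "tool_rot": TCP orientation; "contact_force": force on the tool from outside, world axes, zero at the start; "ft_torque": the same for the moment, N m; "gripper_width": opening from 0.0 (shut) to 1.0 (fully open).
Only numpy, scipy, OpenCV 4.12 (cv2) and the standard library are available. Lean on these libraries where they do the work, as an engineer would, in place of code of your own. Each camera call takes 0.05 s, during which the arm holds its last target. There are 200 camera calls.

## Working session

There is one attempt and no reset: what is moved stays moved. The work goes in short steps, Python scripts to look and compute and a tool call to move; the robot and the scene stay as the last step left them, time stands still between calls to the robot, and variables do not carry over. Pictures are saved under pics/ and viewed, about 12 in all and at most 16, crops included, and the job is handed in when it is done.

Besides the shell and the picture viewer there is one more tool, called after "Request:" as name([rows], argument=value, ...), one row to a line, values as JSON. play_rows: Moves the arm, as the interface text tells. Its arguments: {"type":"object","properties":{"plan":{"type":"array"}},"required":["plan"]}

```bash
ls; mkdir -p pics; python3 - <<'E'
from plant import manip
import cv2,numpy as np,pickle
s=manip.state();print({k:np.round(v,3) for k,v in s.items()})
for n in ["scene","side"]:
    f=manip.grab_frame(n);pickle.dump(f,open(f"{n}0.pkl","wb"))
    print(n,f["fx"],f["fy"],f["cx"],f["cy"],f["origin"],np.round(f["rotation"],3).tolist(),[k for k in f])
    cv2.imwrite(f"pics/{n}0.png",cv2.resize(f["img"][:,:,::-1],(800,600),interpolation=cv2.INTER_CUBIC))
E
```

```text
pics
{'time': np.float64(0.0), 'joint_pos': array([-1.329,  0.053,  1.614,  0.   ,  1.476, -0.119]), 'joint_vel': array([ 0.002, -0.   ,  0.001,  0.   ,  0.001, -0.001]), 'joint_efforts': array([-0.0000e+00, -3.9368e+01, -3.7018e+01, -0.0000e+00,  7.0000e-03,
        0.0000e+00]), 'tool_pos': array([ 0.22 , -0.584,  0.23 ]), 'tool_rot': array([-0.126, -0.696, -0.128,  0.696]), 'contact_force': array([-0.321, -1.663, -0.411]), 'ft_torque': array([ 0.024, -0.017,  0.05 ]), 'gripper_width': np.float64(1.001)}
scene 386.55519745988244 386.55519745988244 253.4297994880292 189.21306709762675 [0.82790178 0.46134714 0.57061432] [0.275, 0.126, 0.387, 0.871] ['img', 'range_z', 'fx', 'fy', 'cx', 'cy', 'origin', 'rotation']
side 421.33129023772153 421.33129023772153 259.26738967375127 189.4667124341555 [ 0.31050495 -0.51115766  0.70833438] [0.928, 0.341, -0.049, -0.144] ['img', 'range_z', 'fx', 'fy', 'cx', 'cy', 'origin', 'rotation']
```

View pics/scene0.png

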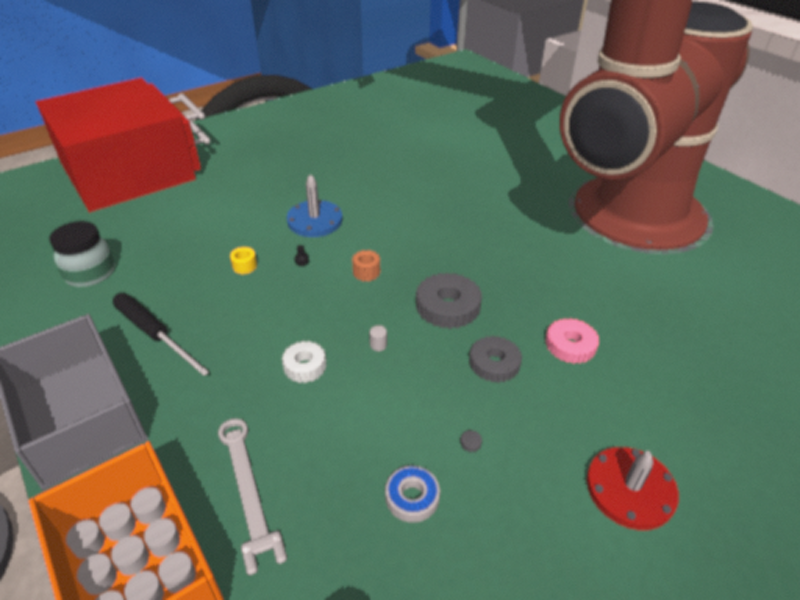

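View pics/side0.png

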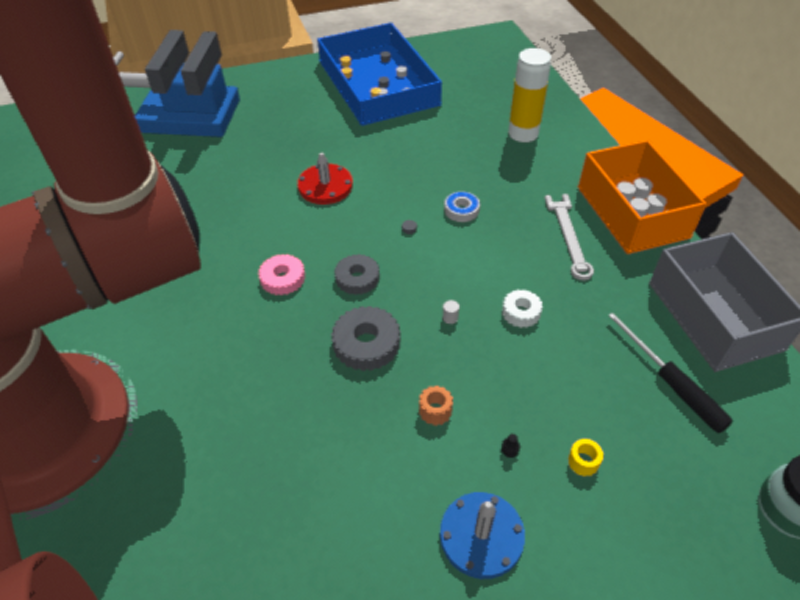

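The scene view (800x600) shows the dark gears at (449,300), the larger, and (495,358), the smaller. A pink look-alike is at (572,340). The silver-white gear is at (304,361), the bearing at (412,493), the pinion at (366,265) and the spacer at (243,260). The blue shaft is at (314,215) and the red shaft at (634,485). I choose the dark gear at (495,358), side view (357,274), and will check its size next.

```bash
cat > h.py <<'E'
import numpy as np,cv2
from scipy.spatial.transform import Rotation as R
def rot(f): q=np.array(f["rotation"]);return R.from_quat(q,scalar_first=True).as_matrix() if q.shape==(4,) else q
def rays(f,uv):
    uv=np.asarray(uv,float)
    d=np.c_[(uv[:,0]-f["cx"])/f["fx"],-(uv[:,1]-f["cy"])/f["fy"],-np.ones(len(uv))]
    return d@rot(f).T
def onplane(f,uv,z):
    d=rays(f,uv);o=np.array(f["origin"]);return o+d*((z-o[2])/d[:,2])[:,None]
def cloud(f):
    v,u=np.mgrid[:384,:512];uv=np.c_[u.ravel(),v.ravel()]
    return (np.array(f["origin"])+rays(f,uv)*f["range_z"].ravel()[:,None]).reshape(384,512,3)
def project(f,P):
    c=(np.atleast_2d(P)-f["origin"])@rot(f)
    return np.c_[f["cx"]+f["fx"]*c[:,0]/-c[:,2],f["cy"]-f["fy"]*c[:,1]/-c[:,2]]
E
python3 - <<'E'
import pickle,numpy as np,cv2
from h import *
seeds={"scene":dict(dsmall=(495,358),dbig=(449,300),pink=(572,340),medium=(304,361),bearing=(412,493),pinion=(366,265),spacer=(243,260),blue=(314,218),red=(620,500)),
"side":dict(dsmall=(357,274),dbig=(366,338),pink=(282,274),medium=(522,308),bearing=(462,206),pinion=(435,405),spacer=(586,457),blue=(482,535),red=(325,184))}
H=dict(dsmall=.018,dbig=.018,pink=.018,medium=.02,bearing=.016,pinion=.028,spacer=.024,blue=.012,red=.012)
for n in seeds:
    f=pickle.load(open(n+"0.pkl","rb"));C=cloud(f);hsv=cv2.cvtColor(f["img"],cv2.COLOR_RGB2HSV)
    green=(abs(hsv[...,0].astype(int)-75)<18)&(hsv[...,1]>70)
    obj=(~green).astype(np.uint8)
    print(n,"bench z",np.median(C[...,2][green]))
    k,lab=cv2.connectedComponents(obj)
    for o,(u,v) in seeds[n].items():
        u,v=int(u*.64),int(v*.64)
        w=lab[v-8:v+9,u-8:u+9];w=w[w>0]
        m=lab==np.bincount(w).argmax()
        z=C[...,2][m];t=m&(abs(C[...,2]-np.percentile(z,90 if o not in("blue","red") else 50))<.004)
        vv,uu=np.nonzero(t)
        P=onplane(f,np.c_[uu,vv],H[o])
        (c,r)=cv2.minEnclosingCircle(P[:,:2].astype(np.float32))
        c2,s2,_=cv2.fitEllipse(cv2.convexHull((P[:,:2]*1e4).astype(np.float32)))
        print(o,m.sum(),t.sum(),"zpct",np.round(np.percentile(z,[5,50,90,98]),4),"circ",np.round(c,4),round(2*r,4),"ell",np.round(np.array(c2)/1e4,4),np.round(np.array(s2)/1e4,4))
a=pickle.load(open("side0.pkl","rb"))["img"][130:260,150:370,::-1]
cv2.imwrite("pics/crop1.png",cv2.resize(a,None,fx=3.5,fy=3.5,interpolation=cv2.INTER_CUBIC))
E
```

```text
scene bench z -0.0012050639667313678
dsmall 835 567 zpct [-0.0007  0.016   0.0176  0.0185] circ [0.4336 0.1204] 0.067 ell [0.4335 0.1203] [0.0624 0.0658]
dbig 1267 820 zpct [0.0009 0.0229 0.0249 0.0257] circ [ 0.4105 -0.0007] 0.0928 ell [ 0.4101 -0.0011] [0.0895 0.0916]
pink 902 525 zpct [-0.0018  0.0155  0.0177  0.0185] circ [0.3313 0.1526] 0.0662 ell [0.3311 0.1526] [0.0624 0.0653]
medium 686 361 zpct [-0.0012  0.0168  0.0198  0.0205] circ [ 0.6309 -0.0104] 0.0532 ell [ 0.6305 -0.0101] [0.051  0.0523]
bearing 1079 738 zpct [-0.0013  0.0148  0.0167  0.0177] circ [0.6263 0.2085] 0.0566 ell [0.6261 0.2088] [0.0546 0.0558]
pinion 377 126 zpct [-0.0019  0.0157  0.0265  0.0278] circ [ 0.4679 -0.1186] 0.0447 ell [ 0.4687 -0.1194] [0.0383 0.0444]
spacer 317 98 zpct [-0.0023  0.012   0.0229  0.0243] circ [ 0.6088 -0.2338] 0.0414 ell [ 0.609  -0.2341] [0.0339 0.04  ]
blue 832 525 zpct [-0.0012  0.0107  0.051   0.0776] circ [ 0.467  -0.2797] 0.0952 ell [ 0.4652 -0.2786] [0.0878 0.0941]
red 2632 1984 zpct [-0.0008  0.011   0.0176  0.0583] circ [0.4357 0.3313] 0.0926 ell [0.4353 0.3317] [0.0888
[... 399 characters left out ...]
291 zpct [-0.0002  0.0182  0.0209  0.0221] circ [ 0.6284 -0.0161] 0.0524 ell [ 0.6286 -0.0161] [0.05   0.0521]
bearing 382 231 zpct [-0.0003  0.015   0.0178  0.0187] circ [0.6251 0.2031] 0.057 ell [0.6248 0.2034] [0.0533 0.0555]
pinion 482 222 zpct [-0.0003  0.023   0.0288  0.0299] circ [ 0.4655 -0.1266] 0.0413 ell [ 0.4658 -0.1265] [0.0387 0.0404]
spacer 452 200 zpct [-0.0005  0.0182  0.0247  0.0259] circ [ 0.6056 -0.2421] 0.0374 ell [ 0.606  -0.2422] [0.0342 0.0365]
blue 2417 2063 zpct [0.0091 0.0123 0.0165 0.0776] circ [ 0.4625 -0.2863] 0.091 ell [ 0.4624 -0.2861] [0.0889 0.0905]
red 834 581 zpct [0.0003 0.0119 0.031  0.0587] circ [0.4326 0.325 ] 0.0951 ell [0.4333 0.3254] [0.0886 0.0935]
```

View pics/crop1.png

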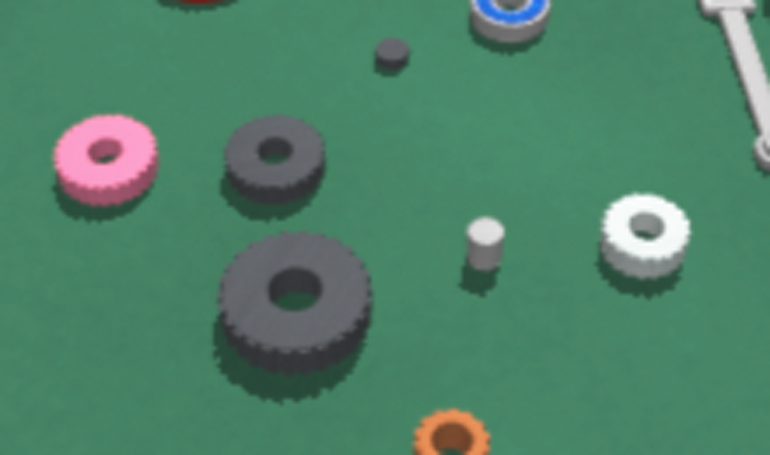

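```bash
cat >> h.py <<'E'
def delta(target):
    from plant import manip
    s=manip.state();M=R.from_quat(s["tool_rot"],scalar_first=True).as_matrix()
    p=np.array(s["tool_pos"]);d=M.T@(np.array(target)-p)*1e3
    print("t",round(float(s["time"]),2),"pos",np.round(p,4),"F",np.round(s["contact_force"],1),"w",round(float(s["gripper_width"]),3),"-> tool mm",np.round(d,1));return d,M
E
python3 - <<'E'
from h import *
d,M=delta([.432,.117,.2]);print(np.round(M,3))
E
```

```text
t 0.1 pos [ 0.2205 -0.5842  0.2302] F [-1.4 -0.1  0.4] w 0.999 -> tool mm [  31.4 -581.3 -445.4]
[[-0.     0.353 -0.936]
 [ 0.002 -0.936 -0.353]
 [-1.    -0.002 -0.   ]]
```

Request:
play_rows([
  [5,-50,-38,0.1,-1],
  [10,-110,-84,0.2,-1],
  [15,-170,-130,0.361,-1],
  [20,-230,-176,0.361,-1],
  [25,-285,-220,0.361,-1],
  [31,-335,-258,0.361,-1],
  [31,-385,-296,0.361,-1],
  [31,-435,-334,0.361,-1],
])

```text
time: 1.1
tool_pos: [0.3653, -0.1052, 0.2006]
tool_rot: [-0.0, 0.707, -0.0, -0.707]
contact_force: [1.8, -0.5, 1.0]
gripper_width: 0.997
```

Request:
play_rows([
  [0,-50,-19,0,-1],
  [0,-110,-23,0,-1],
  [0,-163,-27,0,-1],
  [0,-163,-27,0,-1],
])

```text
time: 1.6
tool_pos: [0.3918, 0.0587, 0.2006]
tool_rot: [-0.002, -0.707, -0.003, 0.707]
contact_force: [0.7, -0.8, -0.6]
gripper_width: 1.001
```

```bash
python3 - <<'E'
from h import *
from plant import manip
import pickle
d,M=delta([.432,.117,.2]);print(np.round(M,3),np.round(manip.state()["joint_pos"],2))
f=manip.grab_frame("wrist");f["tool_pos"]=manip.state()["tool_pos"];pickle.dump(f,open("w1.pkl","wb"))
print(f["origin"],np.round(f["rotation"],3),f["fx"],f["cx"],f["cy"])
cv2.imwrite("pics/w1.png",f["img"][:,:,::-1])
E
```

```text
t 1.6 pos [0.3918 0.0587 0.2006] F [ 0.7 -0.8 -0.6] w 1.001 -> tool mm [  0.6 -58.  -40.6]
[[-0.001  0.007 -1.   ]
 [ 0.    -1.    -0.007]
 [-1.    -0.     0.001]] [-0.04 -0.53  2.15  0.    1.52  1.52]
[0.47165716 0.05937946 0.34191287] [ 0.701 -0.112  0.112 -0.696] 268.13788546197947 256.5031071104085 189.98390310065065
```

View pics/w1.png

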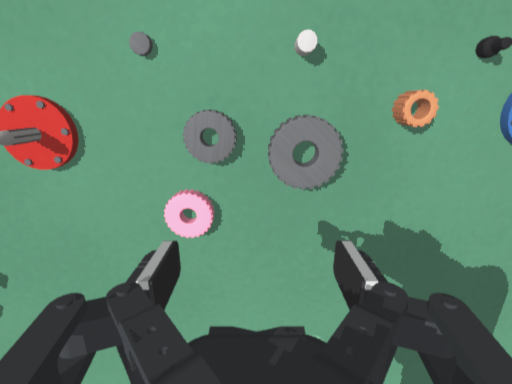

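The wrist view shows the small dark gear at (210,137), the big one at (305,152), pink at (189,214), the pinion at (416,108) and the red base at (38,132). The fingers are open.

```bash
cat >> h.py <<'E'
HT=dict(dark=.018,medium=.02,bearing=.016,pinion=.028,spacer=.024,blue=.012,red=.012,dbig=.024)
def part(f,uv,ztop,rad,zmin=None):
    "circle centre of the non-bench blob near uv (px), cast on plane ztop, using pixels whose depth height is near ztop"
    C=cloud(f);hsv=cv2.cvtColor(f["img"],cv2.COLOR_RGB2HSV)
    green=(abs(hsv[...,0].astype(int)-75)<18)&(hsv[...,1]>70)
    c0=onplane(f,[uv],ztop)[0]
    near=np.hypot(C[...,0]-c0[0],C[...,1]-c0[1])<rad+.025
    t=(~green)&near&(abs(C[...,2]-ztop)<.005)
    k,lab,st,ce=cv2.connectedComponentsWithStats(t.astype(np.uint8))
    i=1+st[1:,4].argmax();vv,uu=np.nonzero(lab==i)
    P=onplane(f,np.c_[uu,vv],ztop)[:,:2]
    c,r=cv2.minEnclosingCircle(P.astype(np.float32))
    e,s,_=cv2.fitEllipse(cv2.convexHull((P*1e4).astype(np.float32)))
    return np.round(c,4),round(2e3*r,1),np.round(np.array(e)/1e4,4),np.round(np.array(s)/10,1),round(float(np.median(C[vv,uu,2])),4)
E
python3 - <<'E'
from h import *
import pickle
f=pickle.load(open("w1.pkl","rb"))
for n,uv,z,r in [("dark",(210,137),.018,.032),("dbig",(305,152),.025,.045),("pinion",(416,108),.028,.02),("red",(38,132),.012,.045)]: print(n,*part(f,uv,z,r))
E
```

```text
dark [0.4321 0.1161] 63.7 [0.4319 0.1161] [62.8 63.3] 0.0165
dbig [0.4142 0.0012] 89.2 [0.4142 0.0012] [88.2 88.6] 0.0235
pinion [ 0.4665 -0.1226] 41.2 [ 0.4666 -0.1229] [39.3 40.7] 0.0261
red [0.4332 0.3264] 92.1 [0.4339 0.3264] [88.2 90.9] 0.0107
```

Request:
play_rows([
  [20,-40,-28,0,-1],
  [60,-57.5,-40,0,-1],
  [120,-57.5,-40,0,-1],
  [170,-57.5,-40,0,-1],
  [190,-57.5,-40,0,-1],
  [196,-57.5,-40,0,-1],
  [196,-57.5,-40,0,-1],
])

```text
time: 2.52
tool_pos: [0.433, 0.1123, 0.0055]
tool_rot: [-0.001, 0.707, -0.001, -0.707]
contact_force: [0.7, -0.4, 0.3]
gripper_width: 0.998
```

```bash
python3 - <<'E'
from h import *
from plant import manip
import pickle
d,M=delta([.432,.116,.004])
f=manip.grab_frame("wrist");pickle.dump(f,open("w2.pkl","wb"))
cv2.imwrite("pics/w2.png",f["img"][:,:,::-1])
E
```

```text
t 2.52 pos [0.433  0.1123 0.0055] F [ 0.7 -0.4  0.3] w 0.998 -> tool mm [ 1.5 -3.7  1. ]
```

View pics/w2.png

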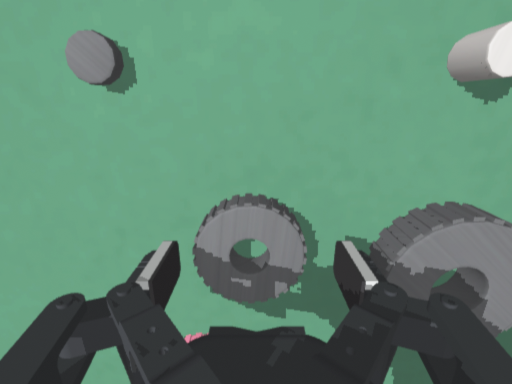

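The small dark gear sits between the pads at (250,248). The fingers are clear on both sides.

```bash
python3 - <<'E'
from h import *
from plant import manip
import pickle
f=pickle.load(open("w2.pkl","rb"))
print(part(f,(250,248),.018,.032),f["origin"])
for i in range(3): manip.grab_frame("wrist");delta([.432,.116,.004])
E
```

```text
(array([0.4331, 0.1164]), 63.9, array([0.433 , 0.1164]), array([62.6, 63.5]), 0.0165) [0.51265459 0.11229072 0.14688213]
t 2.62 pos [0.4338 0.1128 0.0065] F [-0.   0.   0.6] w 1.001 -> tool mm [ 2.5 -3.2  1.8]
t 2.67 pos [0.4339 0.113  0.0067] F [-0.1  1.  -0.1] w 0.997 -> tool mm [ 2.7 -3.   1.9]
t 2.73 pos [0.4337 0.1131 0.0065] F [ 0.  -0.5  0.8] w 1.001 -> tool mm [ 2.5 -2.9  1.7]
```

Request:
play_rows([
  [2,-3.2,0.8,0,-1],
  [2,-3.2,0.8,0,-1],
  [2,-3.2,0.8,0,1],
  [2,-3.2,0.8,0,1],
  [2,-3.2,0.8,0,1],
  [2,-3.2,0.8,0,1],
])

```text
time: 3.48
tool_pos: [0.4318, 0.1164, 0.004]
tool_rot: [-0.0, -0.707, 0.0, 0.707]
contact_force: [-3.3, -0.5, 8.1]
gripper_width: 0.689
```

Request:
play_rows([
  [-30,0,0,0,1],
  [-90,0,0,0,1],
  [-130,0,0,0,1],
  [-150,0,0,0,1],
  [-150,0,0,0,1],
])

```text
time: 4.1
tool_pos: [0.4322, 0.1165, 0.154]
tool_rot: [-0.0, 0.708, 0.0, -0.706]
contact_force: [0.1, 0.4, -4.6]
gripper_width: 0.687
```

```bash
python3 - <<'E'
from h import *
from plant import manip
import pickle
f=manip.grab_frame("wrist");pickle.dump(f,open("w3.pkl","wb"))
d,M=delta([.465,-.282,.16]);print(np.round(M,3))
cv2.imwrite("pics/w3.png",f["img"][:,:,::-1])
C=cloud(f); print("gear top z near:",np.percentile(C[200:300,210:300,2],[50,75,90]))
E
```

```text
t 4.15 pos [0.4311 0.1164 0.1522] F [ 0.4 -0.  -5.4] w 0.685 -> tool mm [ -7.8 398.4 -33.9]
[[-0.001 -0.    -1.   ]
 [-0.    -1.     0.   ]
 [-1.     0.     0.001]]
gear top z near: [0.16610587 0.16660484 0.166999  ]
```

View pics/w3.png

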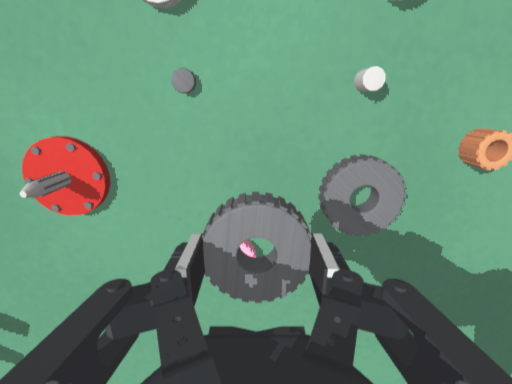

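The gear is held level between the pads at (257,248), with the weight showing in Fz. I'll move to a stand-off short of the blue shaft and measure it with the wrist camera.

Request:
play_rows([
  [-8,40,5,0,1],
  [-8,95,10,0,1],
  [-8,150,15,0,1],
  [-8,205,20,0,1],
  [-8,260,25,0,1],
  [-8,315,30,0,1],
  [-8,370,32,0,1],
  [-8,396,32,0,1],
])

```text
time: 5.15
tool_pos: [0.3978, -0.2811, 0.1581]
tool_rot: [0.002, -0.706, 0.0, 0.708]
contact_force: [1.0, 0.9, -5.2]
gripper_width: 0.686
```

Request:
play_rows([
  [0,0,0,0,1],
])

```text
time: 5.28
tool_pos: [0.3981, -0.2801, 0.1582]
tool_rot: [0.002, -0.706, -0.0, 0.708]
contact_force: [-0.2, 0.7, -4.8]
gripper_width: 0.689
```

```bash
cat >> h.py <<'E'
def look(name,view=False):
    from plant import manip
    import pickle
    f=manip.grab_frame("wrist");f["s"]=manip.state();pickle.dump(f,open(name+".pkl","wb"))
    if view: cv2.imwrite(f"pics/{name}.png",f["img"][:,:,::-1])
    return f
E
python3 - <<'E'
from h import *
import pickle
g=pickle.load(open("w3.pkl","rb"));print("held",part(g,(257,248),.166,.032))
f=look("w4",True);d,M=delta([.465,-.282,.16])
E
```

```text
held (array([0.437 , 0.1167]), 73.7, array([0.433 , 0.1167]), array([63.7, 73.7]), 0.1663)
t 5.33 pos [ 0.3983 -0.2789  0.1583] F [-0.3  1.2 -4.6] w 0.687 -> tool mm [ -1.9   2.9 -66.7]
```

View pics/w4.png

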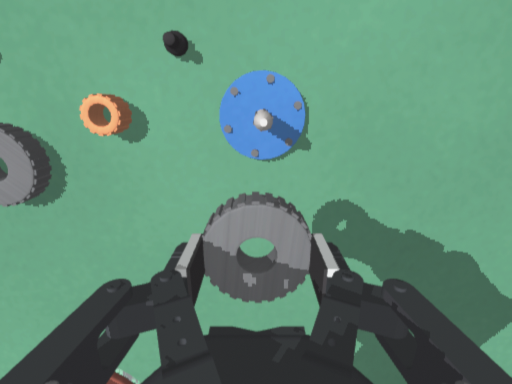

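```bash
cat >> h.py <<'E'
def bore(f,ztop,uv=(257,248),tol=.004):
    "centre of the bore rim on plane ztop: hole in the top-face mask near uv"
    C=cloud(f);t=(abs(C[...,2]-ztop)<tol).astype(np.uint8)
    cs,h=cv2.findContours(t,cv2.RETR_CCOMP,cv2.CHAIN_APPROX_NONE)
    out=[]
    for c,hh in zip(cs,h[0]):
        if hh[3]>=0 and cv2.contourArea(c)>150 and np.hypot(*(c[:,0].mean(0)-uv))<45:
            P=onplane(f,c[:,0],ztop)[:,:2]
            e,s,_=cv2.fitEllipse((P*1e4).astype(np.float32));out.append((np.round(np.array(e)/1e4,4),np.round(np.array(s)/10,1)))
    return out
def shaft(f,uv,ztip,seat=.012):
    "shaft tip pixels (top 8 mm) cast on their own height, and base disc"
    C=cloud(f);c0=onplane(f,[uv],ztip)[0]
    t=(np.hypot(C[...,0]-c0[0],C[...,1]-c0[1])<.03)&(C[...,2]>ztip-.03)&(C[...,2]<ztip+.006)
    zs=C[t][:,2];m=np.median(C[t][:,:2],0)
    return np.round(m,4),t.sum(),np.round(np.percentile(zs,[5,50,95]),4)
E
python3 - <<'E'
from h import *
import pickle
g=pickle.load(open("w3.pkl","rb"));print("held3",bore(g,.1662),"tcp",.4311,.1164)
f=pickle.load(open("w4.pkl","rb"));s=f["s"]
z=s["tool_pos"][2]+.014
print("held4",bore(f,z,(257,247)),s["tool_pos"])
print(part(f,(263,115),.012,.045)); print(shaft(f,(263,120),.084))
E
```

```text
held3 [(array([0.4333, 0.1167]), array([20.5, 21.5]))] tcp 0.4311 0.1164
held4 [(array([ 0.3999, -0.28  ]), array([21.3, 21.8]))] [ 0.398291   -0.27893614  0.15834261]
(array([ 0.4634, -0.2849]), 89.1, array([ 0.4634, -0.285 ]), array([88.3, 88.5]), 0.0106)
(array([ 0.4642, -0.2849]), np.int64(312), array([0.0677, 0.0761, 0.0827]))
```

Request:
play_rows([
  [0,3,-40,0,1],
  [20,5,-64,0,1],
  [50,5,-64,0,1],
  [50,5,-64,0,1],
  [65,5,-64,0,1],
  [78,5,-64,0,1],
  [78,5,-64,0,1],
])

```text
time: 6.2
tool_pos: [0.4626, -0.2839, 0.0818]
tool_rot: [0.001, -0.706, -0.0, 0.708]
contact_force: [-0.7, -0.2, -4.2]
gripper_width: 0.686
```

```bash
python3 - <<'E'
from h import *
f=look("w5");d,M=delta([.4634,-.285,.016])
z=f["s"]["tool_pos"][2]+.014
print(bore(f,z,(257,247)))
cv2.imwrite("pics/w5.png",cv2.resize(f["img"][170:320,180:340,::-1],None,fx=4,fy=4,interpolation=cv2.INTER_CUBIC))
E
```

```text
t 6.25 pos [ 0.4632 -0.2843  0.0827] F [-0.4  0.2 -3.6] w 0.691 -> tool mm [66.7  0.7 -0.3]
[(array([ 0.4645, -0.2838]), array([21.9, 22. ]))]
```

View pics/w5.png

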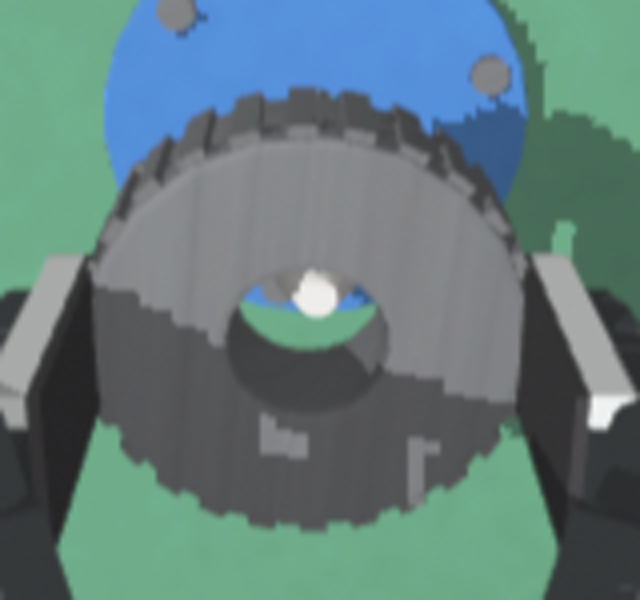

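The wrist crop shows the shaft tip inside the bore at full-frame (259,243), close to the bore's upper rim. I'll work out how much of that offset is parallax.

```bash
python3 - <<'E'
from h import *
import pickle
f=pickle.load(open("w5.pkl","rb"));C=cloud(f)
print(np.round(C[241:247,257:262].reshape(-1,3),4)[::4])
print("ray at .084",onplane(f,[(259,243.3)],.084))
E
```

```text
[[ 0.4649 -0.284   0.0828]
 [ 0.4652 -0.2864  0.0833]
 [ 0.4636 -0.2858  0.0818]
 [ 0.4639 -0.2852  0.0835]
 [ 0.4624 -0.2846  0.082 ]
 [ 0.4624 -0.284   0.0831]
 [ 0.4619 -0.2864  0.0822]
 [ 0.4615 -0.2858  0.0827]]
ray at .084 [[ 0.46403094 -0.2851797   0.084     ]]
```

Request:
play_rows([
  [0,1.3,0.7,0,1],
  [15,1.3,0.7,0,1],
  [30,1.3,0.7,0,1],
  [45,1.3,0.7,0,1],
  [55,1.3,0.7,0,1],
  [60,1.3,0.7,0,1],
  [62,1.3,0.7,0,1],
  [62,1.3,0.7,0,1],
])

```text
time: 7.25
tool_pos: [0.4631, -0.2861, 0.0214]
tool_rot: [0.0, 0.707, -0.0, -0.707]
contact_force: [-0.2, -0.3, -4.6]
gripper_width: 0.684
```

Request:
play_rows([
  [1,0,0,0,1],
  [2,0,0,0,1],
  [2,0,0,0,1],
])

```text
time: 7.62
tool_pos: [0.4629, -0.2858, 0.0191]
tool_rot: [-0.0, 0.707, -0.0, -0.707]
contact_force: [-0.4, -1.4, -3.6]
gripper_width: 0.685
```

Request:
play_rows([
  [1,0,0,0,1],
  [2,0,0,0,1],
  [2,0,0,0,1],
])

```text
time: 8.0
tool_pos: [0.4627, -0.2858, 0.0169]
tool_rot: [0.0, -0.707, -0.0, 0.707]
contact_force: [-0.7, -0.8, -4.5]
gripper_width: 0.683
```

Request:
play_rows([
  [0.5,0,0,0,1],
  [1,0,0,0,1],
  [1,0,0,0,1],
])

```text
time: 8.38
tool_pos: [0.4629, -0.2859, 0.0162]
tool_rot: [-0.0, 0.707, -0.0, -0.707]
contact_force: [0.5, -0.2, -3.8]
gripper_width: 0.685
```

Request:
play_rows([
  [0.5,0,0,0,1],
  [1,0,0,0,1],
  [1,0,0,0,1],
])

```text
time: 8.75
tool_pos: [0.4629, -0.2859, 0.0161]
tool_rot: [0.0, -0.707, -0.0, 0.707]
contact_force: [-3.7, 3.7, 5.8]
gripper_width: 0.686
```

```bash
python3 - <<'E'
from h import *
f=look("w6");delta([.4634,-.285,.016])
z=.030;C=cloud(f)
t=(C[...,2]>.024)&(C[...,2]<.04); v,u=np.nonzero(t[190:300,205:310]); print(np.percentile(C[190:300,205:310,2][t[190:300,205:310]],[10,50,90]))
a=C[...,2][75:180,150:360];print("base z",np.median(a[(a>.006)&(a<.018)]))
E
```

```text
t 8.8 pos [ 0.4629 -0.2859  0.0161] F [-4.1  3.1  6.1] w 0.686 -> tool mm [ 0.1 -0.9 -0.5]
[0.02751337 0.02849932 0.02937857]
base z 0.010486265221106073
```

Contact showed as Fz going from -4 to +6 N, and the gear top is 18.0 mm above the base. It is seated, so I'll release and retreat.

Request:
play_rows([
  [0,0,0,0,-1],
  [0,0,0,0,-1],
  [0,0,0,0,-1],
  [-20,0,0,0,-1],
  [-60,0,0,0,-1],
  [-110,0,0,0,-1],
  [-145,-20,-40,0,-1],
  [-145,-48,-82,0,-1],
])

```text
time: 9.8
tool_pos: [0.5481, -0.2394, 0.1654]
tool_rot: [0.001, 0.71, -0.003, -0.704]
contact_force: [-0.1, -0.3, -0.0]
gripper_width: 0.998
```

Request:
play_rows([
  [0,0,0,0,-1],
  [0,0,0,0,-1],
])

```text
time: 10.05
tool_pos: [0.5445, -0.2378, 0.1595]
tool_rot: [-0.0, -0.707, -0.0, 0.708]
contact_force: [-0.0, -0.2, -0.4]
gripper_width: 0.996
```

```bash
python3 - <<'E'
from h import *
f=look("w7",True);delta([.6075,-.238,.006])
uv=project(f,[.6075,-.238,.024])[0];print(uv,part(f,uv,.024,.018))
uv=project(f,[.463,-.2855,.03])[0];print(uv,part(f,uv,.030,.032))
E
```

```text
t 10.1 pos [ 0.5441 -0.2381  0.1594] F [-0.7 -0.3 -0.6] w 0.999 -> tool mm [ 1.533e+02 -1.000e-01 -6.360e+01]
[257.00762303 119.55537718] (array([ 0.6078, -0.2406]), 35.4, array([ 0.608 , -0.2408]), array([34.5, 34.7]), 0.0223)
[298.27264797 249.91787585] (array([ 0.4657, -0.2852]), 65.0, array([ 0.4654, -0.2852]), array([63.2, 63.6]), 0.0282)
```

View pics/w7.png

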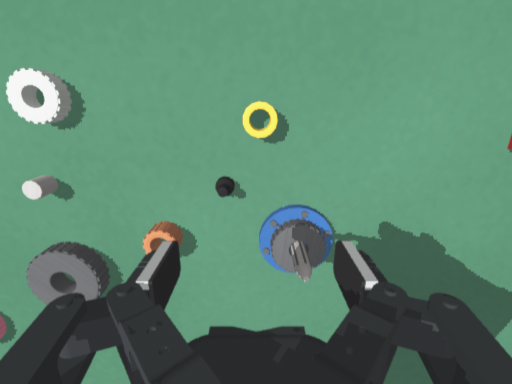

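The spacer is alone at (260,120), and the gear is flat on the blue base at (298,250).

Request:
play_rows([
  [0,2.5,-45,0,-1],
  [40,2.5,-63,0,-1],
  [95,2.5,-63,0,-1],
  [135,2.5,-63,0,-1],
  [150,2.5,-63,0,-1],
  [153,2.5,-63,0,-1],
  [153,2.5,-63,0,-1],
  [153,2.5,-63,0,-1],
])

```text
time: 11.1
tool_pos: [0.6093, -0.2412, 0.0095]
tool_rot: [0.001, 0.708, -0.001, -0.706]
contact_force: [0.6, 0.0, 0.6]
gripper_width: 1.0
```

Request:
play_rows([
  [0,0,0,0,1],
  [0,0,0,0,1],
  [0,0,0,0,1],
  [0,0,0,0,1],
  [0,0,0,0,1],
  [0,0,0,0,1],
  [0,0,0,0,1],
])

```text
time: 11.98
tool_pos: [0.6084, -0.2406, 0.0078]
tool_rot: [0.0, 0.708, -0.0, -0.707]
contact_force: [-0.8, 0.8, 5.9]
gripper_width: 0.396
```

Request:
play_rows([
  [-40,0,0,0,1],
  [-100,0,0,0,1],
  [-150,10,20,0,1],
  [-150,25,70,0,1],
  [-150,45,120,0,1],
  [-150,45,145,0,1],
  [-150,45,145,0,1],
  [-150,45,145,0,1],
])

```text
time: 12.98
tool_pos: [0.4631, -0.2852, 0.1566]
tool_rot: [0.0, -0.707, -0.0, 0.707]
contact_force: [0.1, -1.1, -1.0]
gripper_width: 0.394
```

```bash
python3 - <<'E'
from h import *
f=look("w8");delta([.4625,-.2855,.084])
z=f["s"]["tool_pos"][2]+.0165
for dz in(-.002,0,.002):print(bore(f,z+dz,(257,247)))
C=cloud(f);print(np.percentile(C[225:275,235:280,2],[60,75,90]))
E
```

```text
t 13.03 pos [ 0.4635 -0.2851  0.1568] F [0.5 0.4 0.3] w 0.394 -> tool mm [72.8  0.4  1. ]
[(array([ 0.4643, -0.2851]), array([20.1, 21.4]))]
[(array([ 0.4647, -0.2851]), array([21.3, 21.7]))]
[]
[0.16978296 0.17098653 0.17160268]
```

Request:
play_rows([
  [20,0.2,0.7,0,1],
  [50,0.2,0.7,0,1],
  [65,0.2,0.7,0,1],
  [75,0.2,0.7,0,1],
  [82,0.2,0.7,0,1],
  [82,0.2,0.7,0,1],
])

```text
time: 13.78
tool_pos: [0.4622, -0.2856, 0.075]
tool_rot: [0.0, -0.707, 0.0, 0.707]
contact_force: [-0.5, -0.7, -0.4]
gripper_width: 0.392
```

Request:
play_rows([
  [10,0,0,0,1],
  [20,0,0,0,1],
  [28,0,0,0,1],
  [33,0,0,0,1],
  [34,0,0,0,1],
  [34,0,0,0,1],
])

```text
time: 14.52
tool_pos: [0.4623, -0.2856, 0.0412]
tool_rot: [-0.0, 0.707, -0.0, -0.707]
contact_force: [-0.4, -1.4, -0.2]
gripper_width: 0.394
```

Request:
play_rows([
  [0.5,0,0,0,1],
  [1,0,0,0,1],
  [1,0,0,0,1],
])

```text
time: 14.9
tool_pos: [0.4622, -0.2856, 0.0402]
tool_rot: [-0.0, 0.707, -0.0, -0.707]
contact_force: [0.7, -0.3, -1.3]
gripper_width: 0.394
```

Request:
play_rows([
  [0.7,0,0,0,1],
  [1.5,0,0,0,1],
  [1.5,0,0,0,1],
])

```text
time: 15.28
tool_pos: [0.4621, -0.2855, 0.0385]
tool_rot: [0.0, -0.707, -0.0, 0.707]
contact_force: [-0.3, -0.9, -0.4]
gripper_width: 0.395
```

Request:
play_rows([
  [0.5,0,0,0,1],
  [1,0,0,0,1],
  [1,0,0,0,1],
])

```text
time: 15.65
tool_pos: [0.4622, -0.2855, 0.0378]
tool_rot: [0.0, -0.707, 0.0, 0.707]
contact_force: [-0.3, 0.5, 2.1]
gripper_width: 0.391
```

Request:
play_rows([
  [0.3,0,0,0,1],
  [0.6,0,0,0,1],
  [0.6,0,0,0,1],
])

```text
time: 16.02
tool_pos: [0.4622, -0.2856, 0.0378]
tool_rot: [0.0, -0.707, -0.0, 0.707]
contact_force: [-3.3, 2.4, 6.3]
gripper_width: 0.393
```

The spacer is in contact at the expected height, so I'll release and go to the silver gear.

Request:
play_rows([
  [0,0,0,0,-1],
  [0,0,0,0,-1],
  [0,0,0,0,-1],
  [-40,0,0,0,-1],
  [-90,0,0,0,-1],
  [-122,-40,-15,0,-1],
  [-122,-95,-35,0,-1],
  [-122,-150,-57,0,-1],
])

```text
time: 17.02
tool_pos: [0.5199, -0.1344, 0.1599]
tool_rot: [-0.0, 0.708, -0.001, -0.706]
contact_force: [1.2, -0.5, -0.5]
gripper_width: 0.999
```

Request:
play_rows([
  [0,-50,-20,0,-1],
  [0,-100,-40,0,-1],
  [0,-122,-46,0,-1],
  [0,-122,-46,0,-1],
  [0,-122,-46,0,-1],
])

```text
time: 17.65
tool_pos: [0.565, -0.0141, 0.1588]
tool_rot: [0.0, -0.707, 0.0, 0.707]
contact_force: [-0.6, 0.1, -0.4]
gripper_width: 1.003
```

```bash
python3 - <<'E'
from h import *
f=look("w9",True);delta([.629,-.013,.005])
uv=project(f,[.629,-.013,.02])[0];print(uv,part(f,uv,.02,.026))
E
```

```text
t 17.7 pos [ 0.565  -0.0144  0.1588] F [-0.1 -0.5 -0.5] w 0.999 -> tool mm [153.8  -1.5 -64.1]
[255.54813641 118.46491836] (array([ 0.6301, -0.0145]), 51.8, array([ 0.63  , -0.0145]), array([51.1, 51.3]), 0.0184)
```

View pics/w9.png

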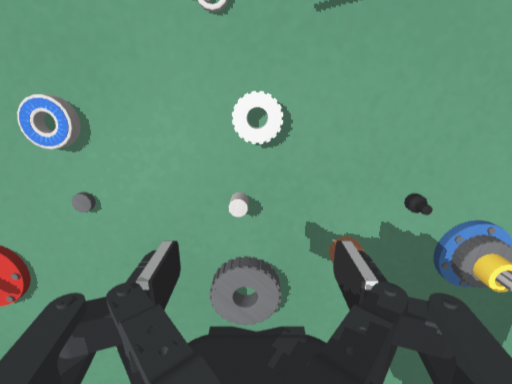

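The silver gear is at (258,118) and clear. The spacer and gear are stacked on the blue shaft at right.

Request:
play_rows([
  [0,0,-45,0,-1],
  [40,0,-64,0,-1],
  [95,0,-64,0,-1],
  [135,0,-64,0,-1],
  [150,0,-64,0,-1],
  [154,0,-64,0,-1],
  [154,0,-64,0,-1],
  [154,0,-64,0,-1],
])

```text
time: 18.7
tool_pos: [0.6308, -0.0139, 0.0073]
tool_rot: [0.0, 0.708, -0.0, -0.706]
contact_force: [-0.1, -0.3, -0.0]
gripper_width: 0.999
```

Request:
play_rows([
  [0.5,0,0,0,-1],
  [0.5,0,0,0,1],
  [0.5,0,0,0,1],
  [0.5,0,0,0,1],
  [0.5,0,0,0,1],
  [0.5,0,0,0,1],
])

```text
time: 19.45
tool_pos: [0.6298, -0.0137, 0.0054]
tool_rot: [0.0, 0.708, -0.0, -0.707]
contact_force: [-0.7, -0.5, 6.2]
gripper_width: 0.559
```

Request:
play_rows([
  [-40,0,0,0,1],
  [-100,0,0,0,1],
  [-150,20,12,0,1],
  [-155,65,40,0,1],
  [-155,112,69,0,1],
  [-155,160,98,0,1],
  [-155,207,127,0,1],
  [-155,240,147,0,1],
])

```text
time: 20.45
tool_pos: [0.48, -0.2546, 0.1579]
tool_rot: [0.001, -0.706, 0.0, 0.708]
contact_force: [0.9, -0.1, -2.7]
gripper_width: 0.555
```

Request:
play_rows([
  [0,20,12,0,1],
  [0,32,20,0,1],
  [0,32,20,0,1],
  [0,32,20,0,1],
])

```text
time: 20.95
tool_pos: [0.4624, -0.2847, 0.1591]
tool_rot: [0.0, -0.707, -0.0, 0.707]
contact_force: [-0.6, -0.6, -2.1]
gripper_width: 0.557
```

```bash
python3 - <<'E'
from h import *
f=look("w10");delta([.4625,-.2855,.084])
z=f["s"]["tool_pos"][2]+.0146
for dz in(-.001,0,.001):print(bore(f,z+dz,(257,247)))
E
```

```text
t 21.0 pos [ 0.4626 -0.2847  0.1592] F [ 1.1 -0.1 -3.2] w 0.555 -> tool mm [75.2  0.9  0. ]
[(array([ 0.4646, -0.2846]), array([20.8, 21.5]))]
[(array([ 0.465 , -0.2846]), array([21.2, 21.6]))]
[(array([ 0.4651, -0.2846]), array([21.7, 22. ]))]
```

Request:
play_rows([
  [20,0.6,1,0,1],
  [50,0.6,1,0,1],
  [65,0.6,1,0,1],
  [75,0.6,1,0,1],
  [82,0.6,1,0,1],
  [82,0.6,1,0,1],
])

```text
time: 21.75
tool_pos: [0.4612, -0.2862, 0.0775]
tool_rot: [0.0, -0.707, 0.0, 0.707]
contact_force: [0.7, 0.3, -2.4]
gripper_width: 0.554
```

Request:
play_rows([
  [6,0,0,0,1],
  [11,0,0,0,1],
  [14,0,0,0,1],
  [15,0,0,0,1],
  [15,0,0,0,1],
])

```text
time: 22.38
tool_pos: [0.4611, -0.2862, 0.0625]
tool_rot: [0.0, -0.707, 0.0, 0.707]
contact_force: [-0.5, 0.2, -1.8]
gripper_width: 0.554
```

Request:
play_rows([
  [0.5,0,0,0,1],
  [1.5,0,0,0,1],
  [1.5,0,0,0,1],
])

```text
time: 22.75
tool_pos: [0.4611, -0.2861, 0.0609]
tool_rot: [0.0, -0.707, 0.0, 0.707]
contact_force: [-0.2, -0.1, -2.3]
gripper_width: 0.556
```

Request:
play_rows([
  [0.5,0,0,0,1],
  [1,0,0,0,1],
  [1,0,0,0,1],
])

```text
time: 23.12
tool_pos: [0.4611, -0.2861, 0.0599]
tool_rot: [0.0, -0.707, 0.0, 0.707]
contact_force: [0.8, 1.0, -2.4]
gripper_width: 0.555
```

Request:
play_rows([
  [0.4,0,0,0,1],
  [0.8,0,0,0,1],
  [0.8,0,0,0,1],
])

```text
time: 23.5
tool_pos: [0.4612, -0.2862, 0.0594]
tool_rot: [-0.0, 0.707, -0.0, -0.707]
contact_force: [-0.8, 1.4, -0.3]
gripper_width: 0.56
```

Request:
play_rows([
  [0.3,0,0,0,1],
  [0.5,0,0,0,1],
  [0.5,0,0,0,1],
])

```text
time: 23.88
tool_pos: [0.4613, -0.2863, 0.0594]
tool_rot: [-0.0, 0.707, -0.0, -0.707]
contact_force: [-3.6, 2.8, 6.0]
gripper_width: 0.554
```

The silver gear is seated at the expected height (0.0594). I'll release and go to the pinion stand-off.

Request:
play_rows([
  [0,0,0,0,-1],
  [0,0,0,0,-1],
  [0,0,0,0,-1],
  [-40,0,0,0,-1],
  [-85,0,0,0,-1],
  [-100,-40,15,0,-1],
  [-100,-90,32,0,-1],
  [-100,-140,50,0,-1],
])

```text
time: 24.88
tool_pos: [0.4108, -0.1451, 0.1591]
tool_rot: [-0.0, 0.707, -0.0, -0.707]
contact_force: [-0.1, 0.8, -0.0]
gripper_width: 1.002
```

Request:
play_rows([
  [0,-24,9,0,-1],
  [0,-24,9,0,-1],
  [0,-24,9,0,-1],
])

```text
time: 25.25
tool_pos: [0.4026, -0.1227, 0.1589]
tool_rot: [0.0, 0.707, -0.0, -0.707]
contact_force: [-0.5, -0.3, -0.2]
gripper_width: 1.002
```

```bash
python3 - <<'E'
from h import *
from plant import manip
import pickle
f=look("w11");delta([.4655,-.1225,.008])
uv=project(f,[.4666,-.1228,.028])[0];print(uv,part(f,uv,.028,.02))
g=manip.grab_frame("side");a=g["img"][270:384,150:420,::-1]
b=f["img"][:,:,::-1]
a=cv2.resize(a,(512,216));cv2.imwrite("pics/m11.png",np.vstack([b,a]))
E
```

```text
t 25.3 pos [ 0.4026 -0.1229  0.1589] F [ 0.  -0.1 -0.4] w 0.998 -> tool mm [150.9  -0.6 -62.9]
[256.71135689 119.05165334] (array([ 0.4664, -0.125 ]), 39.8, array([ 0.4665, -0.125 ]), array([39.2, 39.3]), 0.0263)
```

View pics/m11.png

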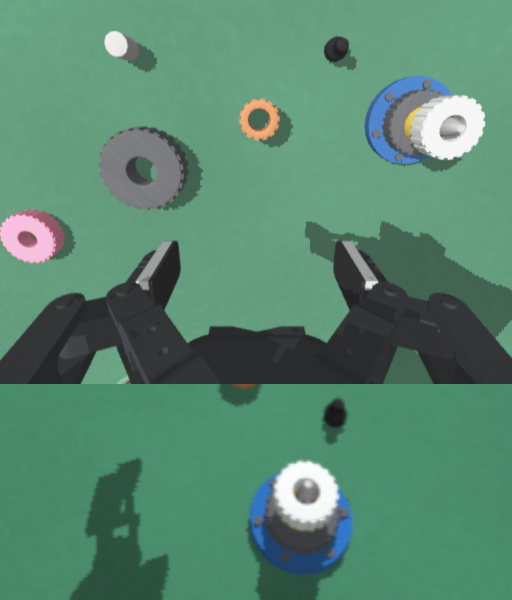

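The blue stack stands level and complete. The pinion is at (260,120).

Request:
play_rows([
  [0,2,-45,0,-1],
  [40,2,-63,0,-1],
  [95,2,-63,0,-1],
  [135,2,-63,0,-1],
  [148,2,-63,0,-1],
  [151,2,-63,0,-1],
  [151,2,-63,0,-1],
  [151,2,-63,0,-1],
])

```text
time: 26.35
tool_pos: [0.4667, -0.1248, 0.0096]
tool_rot: [0.0, 0.708, -0.001, -0.706]
contact_force: [-0.4, -0.7, 0.2]
gripper_width: 1.003
```

Request:
play_rows([
  [0,0,0,0,1],
  [0,0,0,0,1],
  [0,0,0,0,1],
  [0,0,0,0,1],
  [0,0,0,0,1],
  [0,0,0,0,1],
  [0,0,0,0,1],
])

```text
time: 27.22
tool_pos: [0.4656, -0.1244, 0.0085]
tool_rot: [0.0, 0.707, -0.0, -0.707]
contact_force: [-1.5, 0.0, 5.2]
gripper_width: 0.431
```

Request:
play_rows([
  [-40,0,0,0,1],
  [-100,0,0,0,1],
  [-150,-30,5,0,1],
  [-150,-80,15,0,1],
  [-150,-130,27,0,1],
  [-150,-180,39,0,1],
  [-150,-230,51,0,1],
  [-150,-280,63,0,1],
])

```text
time: 28.22
tool_pos: [0.4012, 0.1573, 0.1571]
tool_rot: [0.0, -0.707, 0.0, 0.707]
contact_force: [0.7, 0.5, -2.6]
gripper_width: 0.428
```

Request:
play_rows([
  [0,-50,10,0,1],
  [0,-100,15,0,1],
  [0,-150,20,0,1],
  [0,-170,27,0,1],
  [0,-170,27,0,1],
  [0,-170,27,0,1],
])

```text
time: 28.98
tool_pos: [0.3751, 0.3252, 0.1571]
tool_rot: [-0.0, -0.707, 0.0, 0.707]
contact_force: [0.0, -0.8, -1.6]
gripper_width: 0.422
```

```bash
python3 - <<'E'
from h import *
f=look("w12",True);delta([.4335,.3265,.1])
z=f["s"]["tool_pos"][2]+.0195
for dz in(-.001,0,.001):print(bore(f,z+dz,(257,247)))
uv=project(f,[.4335,.3265,.066])[0];print(uv,shaft(f,uv,.066))
uv=project(f,[.4335,.3265,.012])[0];print(part(f,uv,.012,.045))
E
```

```text
t 29.02 pos [0.3753 0.325  0.1573] F [-0.2  0.4 -1. ] w 0.426 -> tool mm [ 57.2  -1.6 -58.2]
[(array([0.3779, 0.3254]), array([20.5, 21.5]))]
[(array([0.3781, 0.3253]), array([21. , 21.6]))]
[(array([0.3783, 0.3254]), array([21.8, 22.1]))]
[255.09015772 128.53044632] (array([0.4346, 0.3292]), np.int64(274), array([0.0486, 0.0576, 0.0647]))
(array([0.4336, 0.3295]), 89.0, array([0.4336, 0.3295]), array([88.4, 88.6]), 0.0106)
```

View pics/w12.png

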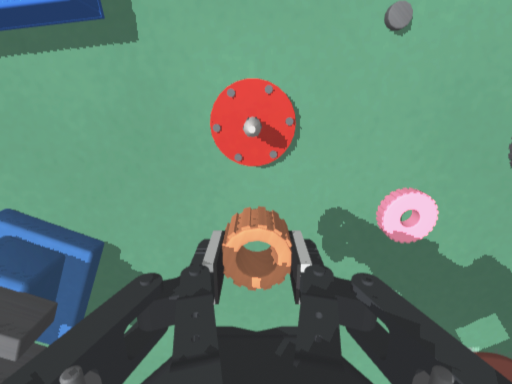

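The pinion is held at (257,250) and the red shaft tip is at (253,127). The vise at left is well clear.

Request:
play_rows([
  [10,-2,-30,0,1],
  [40,-4,-55.5,0,1],
  [60,-4,-55.5,0,1],
  [75,-4,-55.5,0,1],
  [85,-4,-55.5,0,1],
  [85,-4,-55.5,0,1],
  [85,-4,-55.5,0,1],
])

```text
time: 29.9
tool_pos: [0.4311, 0.3303, 0.0737]
tool_rot: [-0.0, 0.708, 0.0, -0.707]
contact_force: [0.8, 0.2, -0.5]
gripper_width: 0.421
```

```bash
python3 - <<'E'
from h import *
f=look("w13");delta([.434,.3294,.0205])
z=f["s"]["tool_pos"][2]+.0195
b=bore(f,z,(257,247));print(b)
C=cloud(f);hsv=cv2.cvtColor(f["img"],cv2.COLOR_RGB2HSV)
c=np.array([*b[0][0],.064]);t=(np.hypot(C[...,0]-c[0],C[...,1]-c[1])<.01)&(abs(C[...,2]-.063)<.005)&(hsv[...,1]<60)
print(t.sum(),np.round(np.median(C[t],0),4),np.argwhere(t).mean(0) if t.any() else 0)
E
```

```text
t 29.95 pos [0.4312 0.3303 0.0738] F [-0.6  0.3 -1.1] w 0.43 -> tool mm [53.3  1.  -2.7]
[(array([0.4341, 0.3304]), array([21. , 21.6]))]
0 [nan nan nan] 0
  return _methods._mean(a, axis=axis, dtype=dtype,
  ret = um.true_divide(
```

Request:
play_rows([
  [0,1,0,0,1],
  [10,1,0,0,1],
  [20,1,0,0,1],
  [30,1,0,0,1],
  [40,1,0,0,1],
  [46,1,0,0,1],
  [49,1,0,0,1],
  [49,1,0,0,1],
])

```text
time: 30.95
tool_pos: [0.4308, 0.3289, 0.0236]
tool_rot: [0.0, -0.707, 0.0, 0.707]
contact_force: [-0.1, -0.1, -1.3]
gripper_width: 0.424
```

Request:
play_rows([
  [0.7,0,0,0,1],
  [1.5,0,0,0,1],
  [1.5,0,0,0,1],
])

```text
time: 31.32
tool_pos: [0.4308, 0.3289, 0.0223]
tool_rot: [-0.0, 0.707, -0.0, -0.707]
contact_force: [-0.2, -0.0, -2.5]
gripper_width: 0.424
```

Request:
play_rows([
  [0.5,0,0,0,1],
  [1,0,0,0,1],
  [1,0,0,0,1],
])

```text
time: 31.7
tool_pos: [0.4307, 0.3288, 0.0211]
tool_rot: [0.0, -0.707, 0.0, 0.707]
contact_force: [-1.0, -0.6, -2.7]
gripper_width: 0.423
```

Request:
play_rows([
  [0.4,0,0,0,1],
  [0.8,0,0,0,1],
  [0.8,0,0,0,1],
])

```text
time: 32.08
tool_pos: [0.4308, 0.3289, 0.0206]
tool_rot: [0.0, -0.707, 0.0, 0.707]
contact_force: [-1.3, -0.3, -0.1]
gripper_width: 0.423
```

Request:
play_rows([
  [0.3,0,0,0,1],
  [0.6,0,0,0,1],
  [0.6,0,0,0,1],
])

```text
time: 32.45
tool_pos: [0.4308, 0.3289, 0.0205]
tool_rot: [-0.0, -0.707, 0.0, 0.707]
contact_force: [-3.0, -2.1, 5.8]
gripper_width: 0.429
```

The pinion is seated. Next is the bearing.

Request:
play_rows([
  [0,0,0,0,-1],
  [0,0,0,0,-1],
  [0,0,0,0,-1],
  [-40,0,0,0,-1],
  [-90,0,0,0,-1],
  [-135,10,-10,0,-1],
  [-138,45,-45,0,-1],
  [-138,80,-85,0,-1],
])

```text
time: 33.45
tool_pos: [0.5171, 0.2485, 0.1594]
tool_rot: [0.0, 0.708, 0.001, -0.706]
contact_force: [1.0, 1.1, 0.1]
gripper_width: 0.999
```

Request:
play_rows([
  [0,30,-32,0,-1],
  [0,43,-46,0,-1],
  [0,43,-46,0,-1],
  [0,43,-46,0,-1],
])

```text
time: 33.95
tool_pos: [0.5608, 0.2068, 0.1575]
tool_rot: [-0.0, -0.707, -0.0, 0.707]
contact_force: [-0.2, 0.3, 0.6]
gripper_width: 0.999
```

```bash
python3 - <<'E'
from h import *
f=look("w14");delta([.6245,.2055,.005])
uv=project(f,[.6256,.206,.016])[0];print(uv,part(f,uv,.016,.028))
E
```

```text
t 34.0 pos [0.5608 0.2069 0.1576] F [-0.3  0.6 -1.1] w 0.999 -> tool mm [152.5   1.5 -63.9]
[257.57927451 117.44421805] (array([0.6258, 0.2059]), 55.2, array([0.6258, 0.206 ]), array([54.4, 54.5]), 0.015)
```

Request:
play_rows([
  [0,1,-45,0,-1],
  [40,1,-63,0,-1],
  [95,1,-63,0,-1],
  [135,1,-63,0,-1],
  [150,1,-63,0,-1],
  [153.5,1,-63,0,-1],
  [153.5,1,-63,0,-1],
  [153.5,1,-63,0,-1],
])

```text
time: 35.0
tool_pos: [0.6263, 0.2053, 0.0067]
tool_rot: [-0.0, 0.708, 0.0, -0.706]
contact_force: [0.7, 0.3, 0.8]
gripper_width: 1.002
```

Request:
play_rows([
  [0.5,0,0,0,-1],
  [0.5,0,0,0,1],
  [0.5,0,0,0,1],
  [0.5,0,0,0,1],
  [0.5,0,0,0,1],
  [0.5,0,0,0,1],
])

```text
time: 35.75
tool_pos: [0.6253, 0.205, 0.005]
tool_rot: [-0.0, 0.707, 0.0, -0.707]
contact_force: [-1.6, 0.6, 5.6]
gripper_width: 0.621
```

Request:
play_rows([
  [-40,0,0,0,1],
  [-100,0,0,0,1],
  [-150,-10,15,0,1],
  [-153,-35,55,0,1],
  [-153,-62,97,0,1],
  [-153,-90,140,0,1],
  [-153,-115,180,0,1],
  [-153,-123,193,0,1],
])

```text
time: 36.75
tool_pos: [0.4292, 0.3286, 0.1558]
tool_rot: [-0.001, -0.707, -0.001, 0.708]
contact_force: [0.4, -0.4, -1.7]
gripper_width: 0.621
```

Request:
play_rows([
  [0,0,0,0,1],
  [0,0,0,0,1],
  [0,0,0,0,1],
])

```text
time: 37.12
tool_pos: [0.4328, 0.3272, 0.1568]
tool_rot: [-0.001, 0.707, -0.001, -0.707]
contact_force: [-0.0, -0.4, -2.4]
gripper_width: 0.622
```

```bash
python3 - <<'E'
from h import *
f=look("w15",True);delta([.434,.3294,.045])
z=f["s"]["tool_pos"][2]+.011
for dz in(-.001,0,.001):print(bore(f,z+dz,(257,247)))
E
```

```text
t 37.17 pos [0.4327 0.3272 0.1568] F [ 0.2  0.2 -1.8] w 0.62 -> tool mm [111.8  -2.2  -1.3]
[(array([0.435 , 0.3273]), array([20.9, 21.6]))]
[(array([0.4353, 0.3274]), array([21.3, 21.7]))]
[(array([0.4354, 0.3274]), array([22. , 22.2]))]
```

View pics/w15.png

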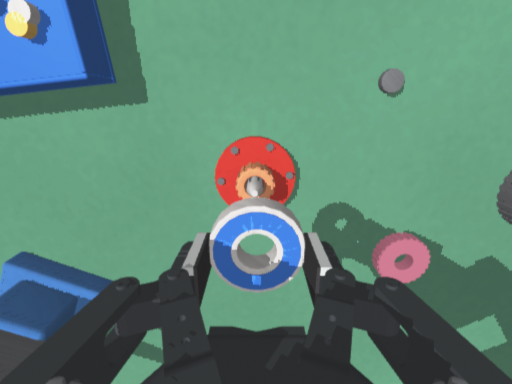

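The bearing is held at (257,250), and the pinion sits flat on the red base at (255,180).

Request:
play_rows([
  [20,-2,1.2,0,1],
  [50,-2,1.2,0,1],
  [75,-2,1.2,0,1],
  [85,-2,1.2,0,1],
  [92,-2,1.2,0,1],
  [92,-2,1.2,0,1],
])

```text
time: 37.92
tool_pos: [0.4307, 0.3299, 0.0648]
tool_rot: [0.0, -0.707, 0.0, 0.707]
contact_force: [-0.9, -0.1, -1.3]
gripper_width: 0.623
```

```bash
python3 - <<'E'
from h import *
f=look("w16");delta([.434,.3294,.045])
z=f["s"]["tool_pos"][2]+.011
print(bore(f,z,(257,247)))
E
```

```text
t 37.98 pos [0.4311 0.3301 0.0654] F [-0.5  0.5 -2.1] w 0.624 -> tool mm [20.4  0.7 -2.9]
[(array([0.4332, 0.3301]), array([21.8, 21.9]))]
```

Request:
play_rows([
  [5,0.7,-0.7,0,1],
  [11,0.7,-0.7,0,1],
  [15,0.7,-0.7,0,1],
  [16.5,0.7,-0.7,0,1],
  [16.5,0.7,-0.7,0,1],
])

```text
time: 38.6
tool_pos: [0.4312, 0.3291, 0.0481]
tool_rot: [0.0, -0.707, 0.0, 0.707]
contact_force: [-0.6, -0.5, -2.4]
gripper_width: 0.623
```

Request:
play_rows([
  [0.5,0,0,0,1],
  [1,0,0,0,1],
  [1,0,0,0,1],
])

```text
time: 38.98
tool_pos: [0.4313, 0.3292, 0.0474]
tool_rot: [-0.0, 0.707, -0.0, -0.707]
contact_force: [-0.0, -0.2, -2.3]
gripper_width: 0.622
```

Request:
play_rows([
  [0.5,0,0,0,1],
  [1,0,0,0,1],
  [1,0,0,0,1],
])

```text
time: 39.35
tool_pos: [0.4312, 0.3291, 0.0463]
tool_rot: [0.0, -0.707, 0.0, 0.707]
contact_force: [-0.7, 0.1, -2.1]
gripper_width: 0.621
```

Request:
play_rows([
  [0.5,0,0,0,1],
  [1,0,0,0,1],
  [1,0,0,0,1],
])

```text
time: 39.72
tool_pos: [0.4313, 0.3291, 0.0452]
tool_rot: [0.0, -0.707, 0.0, 0.707]
contact_force: [0.1, -0.4, -2.3]
gripper_width: 0.618
```

Request:
play_rows([
  [0.3,0,0,0,1],
  [0.6,0,0,0,1],
  [0.6,0,0,0,1],
])

```text
time: 40.1
tool_pos: [0.4314, 0.3292, 0.0451]
tool_rot: [-0.0, 0.707, -0.0, -0.707]
contact_force: [-1.3, -0.9, 1.7]
gripper_width: 0.619
```

Request:
play_rows([
  [0.3,0,0,0,1],
  [0.3,0,0,0,1],
])

```text
time: 40.35
tool_pos: [0.4315, 0.3292, 0.045]
tool_rot: [-0.0, 0.707, -0.0, -0.707]
contact_force: [-2.6, -1.3, 4.8]
gripper_width: 0.621
```

Request:
play_rows([
  [0,0,0,0,-1],
  [0,0,0,0,-1],
  [0,0,0,0,-1],
  [-40,0,0,0,-1],
  [-90,0,0,0,-1],
  [-120,20,20,0,-1],
  [-120,60,50,0,-1],
  [-120,60,50,0,-1],
])

```text
time: 41.35
tool_pos: [0.3795, 0.2676, 0.1637]
tool_rot: [0.0, -0.707, 0.001, 0.707]
contact_force: [-0.0, -0.7, 0.3]
gripper_width: 0.997
```

```bash
python3 - <<'E'
from h import *
from plant import manip
f=look("w17");delta([.434,.3294,.045])
for n,c,top in(("red bearing",[.434,.3294],.056),):
    uv=project(f,[*c,top])[0];print(n,uv,part(f,uv,top,.028))
a=manip.grab_frame("scene");s=manip.grab_frame("side")
for nm,g in(("scene",a),("side",s)):
  for n,c,top,r in(("bearing",[.434,.3294],.056,.028),("medium",[.464,-.285],.074,.026)):
    uv=project(g,[*c,top])[0];print(nm,n,uv,part(g,uv,top,r))
cv2.imwrite("pics/fin.png",np.vstack([np.hstack([f["img"][:288,:512]])[:,:,::-1][:, :400],cv2.resize(a["img"][100:360,150:450,::-1],(400,300))]))
E
```

```text
t 41.4 pos [0.3807 0.2686 0.1642] F [0.2 0.4 0. ] w 1.002 -> tool mm [119.3 -60.8 -53.2]
red bearing [188.873447   131.27953246] (array([0.4324, 0.3287]), 55.3, array([0.4325, 0.3286]), array([54.3, 54.7]), 0.055)
scene bearing [411.61594224 293.35681933] (array([0.4347, 0.3323]), 58.4, array([0.4346, 0.3315]), array([54.6, 57.9]), 0.0554)
scene medium [197.91326025 115.56124728] (array([ 0.465 , -0.2796]), 54.4, array([ 0.4644, -0.2798]), array([51. , 52.8]), 0.0723)
side bearing [206.15857823 101.15264476] (array([0.4316, 0.3246]), 61.5, array([0.4314, 0.3249]), array([53.6, 61.5]), 0.056)
side medium [312.47337235 324.71831666] (array([ 0.4608, -0.2878]), 53.8, array([ 0.461 , -0.2876]), array([51.6, 53.2]), 0.0738)
```

View pics/fin.png

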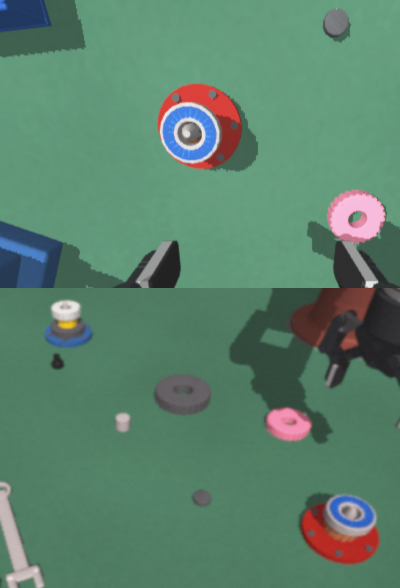

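Both stacks are at rest. The top heights are 0.055–0.056 for the bearing (expected 0.056) and 0.072–0.074 for the silver gear (expected 0.074). The gripper is clear of everything.

```bash
python3 -c "
from plant import manip
print(manip.job_done())"
```

```text
the job is handed in; nothing more can be done
None
```

Both shafts are built as asked and the job is handed in, at about 41 s of the 128 s allowed.

- **Blue shaft:** the 64 mm dark gear (the smaller of the two dark ones), then the yellow spacer, then the silver gear.
- **Red shaft:** the copper pinion, then the blue-sealed bearing.
- **Seating:** each part was lowered in small steps until the wrist force showed contact at the expected height, about 2–6 N in the readings, and only then released.

In the last pictures both stacks stand level with the gripper clear. The silver gear's top is at 72–74 mm (74 expected) and the bearing's top at 55–56 mm (56 expected).

Two checks disagreed or failed:
- **Camera offset:** the scene and side cameras differ from each other by about 6–8 mm sideways. I took positions from the wrist camera, which lies about midway between them.
- **Pinion tip check:** one attempt to see the red shaft's tip through the pinion's bore found no pixels. I relied on the earlier shaft measurement, and the pinion went on without noticeable side force.

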